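# Set out the streak plates and bring the torch home

## Task

Get the mineral inspection board ready for class: push the laser torch along its V-groove, without lifting it out, until its nose touches the end stop, and lay every white streak plate that is in the feeder stand flat and square in a marked bay of the board, one to a bay. The lanes leave no room for fingers beside a plate, so slide each one out over the stand's front edge until it overhangs, take it by the overhanging end and carry it across; leave the mineral specimens, the dish and the tape where they are.

Things in the scene. Friction and masses are not known exactly. Their poses are not given: they have to be found in the camera images.
- plate_1_center (a point): white unglazed porcelain streak plate, 110 (its x) x 46 (its y) x 8 mm (its z), 80 g, identical with the others; the point is its centre, 4 mm above its underside. May be absent from a run
- plate_2_center (a point): white unglazed porcelain streak plate, 110 (its x) x 46 (its y) x 8 mm (its z), 80 g, identical with the others; the point is its centre, 4 mm above its underside. May be absent from a run
- plate_3_center (a point): white unglazed porcelain streak plate, 110 (its x) x 46 (its y) x 8 mm (its z), 80 g, identical with the others; the point is its centre, 4 mm above its underside. May be absent from a run
- plate_4_center (a point): white unglazed porcelain streak plate, 110 (its x) x 46 (its y) x 8 mm (its z), 80 g, identical with the others; the point is its centre, 4 mm above its underside. May be absent from a run
- stand: plywood feeder stand, fixed: a level floor 190 mm deep (x), 231 mm wide (y), 50 mm above the table, with a closed front wall flush with the floor's edge. Origin on the table under the middle of the front edge; x points from the front edge to the back (away from the robot), y left, z up. Four lanes 56 mm apart run along x between metal rails 5 mm thick that rise 11 mm above the floor
- lane_1 (a point): middle of the rightmost lane (counted from the right) at the front edge, on the lane's floor (50 mm above the table); axes as the stand's. The lane is 51 mm wide, open at front and back; a plate in it starts wholly on the floor, long side along the lane, its front end 20 to 45 mm behind the front edge
- lane_2 (a point): middle of the second lane (counted from the right) at the front edge, on the lane's floor (50 mm above the table); axes as the stand's. The lane is 51 mm wide, open at front and back; a plate in it starts wholly on the floor, long side along the lane, its front end 20 to 45 mm behind the front edge
- lane_3 (a point): middle of the third lane (counted from the right) at the front edge, on the lane's floor (50 mm above the table); axes as the stand's. The lane is 51 mm wide, open at front and back; a plate in it starts wholly on the floor, long side along the lane, its front end 20 to 45 mm behind the front edge
- lane_4 (a point): middle of the leftmost lane (counted from the right) at the front edge, on the lane's floor (50 mm above the table); axes as the stand's. The lane is 51 mm wide, open at front and back; a plate in it starts wholly on the floor, long side along the lane, its front end 20 to 45 mm behind the front edge
- station: grey inspection board, fixed, 12 mm thick, from x = -90 to 150 mm and y = -194 to 194 mm. Origin on the table below the middle of the row of bays; x points away from the robot, y left, z up. At x = 115 mm an aluminium V-rest, 68 mm wide, walls up to 40 mm above the table, runs from y = 115 (open end) to -130 mm, where a steel end stop rises to 62 mm above the table
- bay_1 (a point): centre of the rightmost bay (counted from the right) on the board's flat upper face (12 mm above the table): a place for one plate, marked by a thin dark outline 118 x 52 mm, long side along the board's x; bays are 96 mm apart. Low metal strips, 4 mm wide and 3 mm high, run half-way between the bays, 48 mm outside the outer ones and 84 mm in front
- bay_2 (a point): centre of the second bay (counted from the right) on the board's flat upper face (12 mm above the table): a place for one plate, marked by a thin dark outline 118 x 52 mm, long side along the board's x; bays are 96 mm apart. Low metal strips, 4 mm wide and 3 mm high, run half-way between the bays, 48 mm outside the outer ones and 84 mm in front
- bay_3 (a point): centre of the third bay (counted from the right) on the board's flat upper face (12 mm above the table): a place for one plate, marked by a thin dark outline 118 x 52 mm, long side along the board's x; bays are 96 mm apart. Low metal strips, 4 mm wide and 3 mm high, run half-way between the bays, 48 mm outside the outer ones and 84 mm in front
- bay_4 (a point): centre of the leftmost bay (counted from the right) on the board's flat upper face (12 mm above the table): a place for one plate, marked by a thin dark outline 118 x 52 mm, long side along the board's x; bays are 96 mm apart. Low metal strips, 4 mm wide and 3 mm high, run half-way between the bays, 48 mm outside the outer ones and 84 mm in front
- stop (a point): point on the end stop's face that the torch's nose shall touch, on the axis of a torch lying in the groove, 38 mm above the table; axes as the board's, so the groove leads from +y to this point
- torch_center (a point): black laser torch with a violet front ring, a round rod 104 mm long and 32 mm thick, 0.12 kg, lying in the V-groove along its own y axis; the point is its middle, on its axis. It slides freely in the groove (1 to 2 N). Starts with its nose 50 to 95 mm from the stop
- torch_nose (a point): centre of the torch's front face, 51 mm from its middle towards its own -y; the nose faces the stop
- dish: bystander: open glass dish 103 mm across, 16 mm high, holding the brown limonite rock; origin at the middle of its underside
- limonite: bystander: brown rock 40x56x26 mm lying in the dish; origin at the middle of its underside
- crystal: bystander: blue crystal specimen 57x60x41 mm; origin at the middle of its underside
- amethyst: bystander: violet crystal specimen 58x80x42 mm; origin at the middle of its underside
- tape: bystander: yellow roll of tape 52 mm across, 28 mm high; origin at the middle of its underside
Things that resemble listed ones, but are neither listed nor needed, are in the scene too. Leave any orange look-alike of the part that bears torch_center alone.

How it is judged:
At the end, for the whole second after the job is handed in: Every plate present lies flat on the board, either face up, its centre within 15 mm of a bay's centre, one plate to a bay, squared to the board within 0.17 rad; the torch lies in its groove with its nose within 4 mm of the end stop; all at rest ((horizontal distance between plate_1_center and bay_1 below 0.015 m or horizontal distance between plate_1_center and bay_2 below 0.015 m or horizontal distance between plate_1_center and bay_3 below 0.015 m or horizontal distance between plate_1_center and bay_4 below 0.015 m) and z of plate_1_center in the frame of station between 0.012 and 0.019 m and angle between the x axis of each of plate_1_center, plate_2_center, plate_3_center, plate_4_center and the x axis of station, either way round below 0.17 rad and angle between the z axis of each of plate_1_center, plate_2_center, plate_3_center, plate_4_center and the z axis of station, either way round below 0.06 rad and linear speed of each of plate_1, plate_2, plate_3, plate_4, torch below 0.02 m/s and (horizontal distance between plate_2_center and bay_1 below 0.015 m or horizontal distance between plate_2_center and bay_2 below 0.015 m or horizontal distance between plate_2_center and bay_3 below 0.015 m or horizontal distance between plate_2_center and bay_4 below 0.015 m) and z of plate_2_center in the frame of station between 0.012 and 0.019 m and (horizontal distance between plate_3_center and bay_1 below 0.015 m or horizontal distance between plate_3_center and bay_2 below 0.015 m or horizontal distance between plate_3_center and bay_3 below 0.015 m or horizontal distance between plate_3_center and bay_4 below 0.015 m) and z of plate_3_center in the frame of station between 0.012 and 0.019 m and (horizontal distance between plate_4_center and bay_1 below 0.015 m or horizontal distance between plate_4_center and bay_2 below 0.015 m or horizontal distance between plate_4_center and bay_3 below 0.015 m or horizontal distance between plate_4_center and bay_4 below 0.015 m) and z of plate_4_center in the frame of station between 0.012 and 0.019 m and y of torch_nose in the frame of stop between -0.004 and 0.004 m and x of torch_nose in the frame of stop between -0.006 and 0.006 m and z of torch_nose in the frame of stop between -0.006 and 0.006 m and angle between the y axis of torch_center and the y axis of station, either way round below 0.06 rad); the robot touches nothing.
It fails at once if the torch is lifted out of its groove (z of torch_center in the frame of station above 0.06 m).
It fails at once if a specimen, the dish or the tape is moved by more than 40 mm (distance of any of dish, limonite, crystal, amethyst, tape from where it was at the start of the episode above 0.04 m).
Of plate_1, plate_2, plate_3, plate_4 only 3 to 4 are there at a start; the rules pass over those that are not, and their reading is None.
At some moment in a run one of plate_1, plate_2, plate_3, plate_4 may be knocked a few centimetres aside while the robot is not near it.
Once in a run the grip may slacken for a moment while it holds something.
It also fails if it takes over 210 s, if anything falls off the work surface, if the arm or the gripper's body presses on something with over 40 N, if the wrist force passes 120 N, or if a joint passes its speed limit or range.

## Robot

A 6-joint arm with a two-finger parallel gripper is mounted at the origin on a cart in front of the work surface, level with it; the furniture and walls round the work are solid. World frame = base frame: x ahead of the robot, y to its left, z up, the work surface at z = 0. Lengths are in m, angles in rad, forces in N, time in s.
With the tool pointing down it reaches from about 0.275 to 0.875 m from the base axis. Payload 12.5 kg.
Tool frame: the origin (TCP) lies on the front face of the gripper's body, between the roots of the fingers; the fingertips stand 73 mm ahead of it and the grasp point (between the pads) lies 54 mm ahead of it; z points along the fingers, y is the line along which they close (so a half turn about z gives the same grasp; the last joint's range is limited). The gripper opens to 85 mm and grips with 20 to 120 N. Pads are 22 mm wide; open, the fingers measure 114 mm over their backs; the gripper's body (76 mm by 85 mm) begins 54 mm behind the grasp point. The pads swing forward as they close: fully open they stand 13 mm farther back than shut.
Start: joints at [1.218, 0.351, 1.652, -0, 1.139, -0.085], TCP at [0.146, 0.53, 0.304] pointing down, gripper open.
Joint ranges: [-2.75, 2.75], [-0.79, 2.1], [0.01, 2.65], [-1.57, 4.71], [0.07, 3.14], [-2.87, 2.87]. Speed limits (rad/s): [2.22, 2.22, 2.79, 3.14, 3.14, 3.14].

## Interface

Orientations are given as a rotation vector (axis times angle).
In Python, from workcell import status, read_camera, calibration, workorder, nets gives the robot as it stands.
- The arm moves only by the tool move_arm, never from a script. Its argument "targets" is a list of rows, each a list of 3 entries, a list of its own where there are three numbers: the shift along the world's x, y, z in mm, then the turn, a rotation vector about the world's x, y, z in rad, then the closure, from 0 (fully open) to 1 (shut). In form: [[[dx, dy, dz], [wx, wy, wz], gripper], ...]. A call has 1 to 12 rows; each row is the pose to reach, as a shift and turn from the pose commanded when the call began; what a row does not reach only later rows make up. A row lasts 1/10 s, in which the tool goes at most 50 mm and 8.59 degrees, less where a joint would pass 70% of its speed; a pose out of reach is approached as far as the arm can. A call with a gripper value outside its range is refused whole. The fingers move at their own pace and stop on an object; the grip force is fixed at half the most. Time passes only in rows, so rows that repeat a pose let the fingers close. It gives the time, the measured TCP pose, the force, the opening and the grip force at its end, in the units of the state.
- status.observe(): the state, without advancing time (a new reading comes with each control period).
- read_camera(name): name is "scene" or "top" or "wrist"; returns the picture (400x640x3 uint8, red, green, blue); there is no depth.
- calibration(name): a dict with "fx", "fy", "cx", "cy" (pixels), "k1" (the pictures are not rectified: a ray, as slopes to the right and down, at radius r is drawn at 1 + k1 r^2 times it, then the intrinsics apply), "T" (4x4, takes a point from camera to world coordinates); the wrist camera has in their place "hand_eye" (4x4, takes a point from camera to tool coordinates, whose origin is the TCP and whose axes are the flange's). Camera axes: x right, y down, z forward; pixel columns grow to the right and rows downward; lengths in m; the calibration is good to about 2 mm. A picture is of the moment at which its call begins: read the wrist's pose just before it. calibration takes no time and is no camera call.
- workorder.job_done(): hands the job in; it is judged then, once.
Trained networks look in the newest picture that a camera, given by its name, has taken for a name from the list of things; names that differ only in an ending like _2 or _b are one class to them, and where a whole thing is asked for, a point or a joint stands for the part that bears it (a point fixed in the world has none). Each returns a list of dicts, best first, with "score" (0 to 1); they miss things now and then, are a little off and sometimes report something else, mostly with a low value. They report only what shows in the picture. A call takes as long as a camera call. They do not tell look-alikes from the thing itself.
- nets.spot_in(camera, label): "bbox" ([centre column, centre row, width, height] in pixels, round what is visible of it).
The state is a dict: "time": time; "joint_pos": joint angles; "dq": joint speeds; "effort": joint torques, N m; "ee_pos": TCP position; "ee_rot": TCP orientation; "ft_force": force on the tool from outside, world axes, zero at the start; "moment": the same for the moment, N m; "grip_width": finger opening in m; "grasp_force": force on a finger pad.
Only numpy, scipy, OpenCV 4.12 (cv2) and the standard library are available. Lean on these libraries where they do the work, as an engineer would, in place of code of your own. Each camera call takes 0.05 s, during which the arm holds its last target. There are 200 camera calls.

## Working session

There is one attempt and no reset: what is moved stays moved. The work goes in short steps, Python scripts to look and compute and a tool call to move; the robot and the scene stay as the last step left them, time stands still between calls to the robot, and variables do not carry over. Pictures are saved under pics/ and viewed, at most 14 in all, crops included, and the job is handed in when it is done.

Besides the shell and the picture viewer there is one more tool, called in YAML: its name, and indented under it one key for each argument. move_arm: Moves the arm, as the interface text tells. Its arguments: {"type":"object","properties":{"targets":{"type":"array"}},"required":["targets"]}

```bash
mkdir -p pics; ls
cat > h.py <<'E'
import numpy as np, cv2
from workcell import status, read_camera, calibration, workorder, nets
from scipy.spatial.transform import Rotation as R
def camT(name):
    c=calibration(name)
    if 'T' in c: return c,np.array(c['T'])
    s=status.observe(); T=np.eye(4); T[:3,:3]=R.from_rotvec(s['ee_rot']).as_matrix(); T[:3,3]=s['ee_pos']
    return c,T@np.array(c['hand_eye'])
def pix2w(cT,u,v,z):
    c,T=cT; d=np.array([(u-c['cx'])/c['fx'],(v-c['cy'])/c['fy']]); p=d.copy()
    for _ in range(20): p=d/(1+c['k1']*(p@p))
    r=T[:3,:3]@np.array([p[0],p[1],1]); o=T[:3,3]
    return o+r*(z-o[2])/r[2]
def w2pix(cT,P):
    c,T=cT; q=T[:3,:3].T@(np.array(P,float)-T[:3,3]); p=q[:2]/q[2]; p=p*(1+c['k1']*(p@p))
    return np.array([p[0]*c['fx']+c['cx'],p[1]*c['fy']+c['cy']])
def snap(name,fn):
    cT=camT(name); im=read_camera(name); cv2.imwrite('pics/'+fn,im[:,:,::-1]); return cT,im
E
python3 - <<'E'
from h import *
s=status.observe(); print({k:np.round(v,3).tolist() for k,v in s.items()})
for n in ['top','scene']:
    cT,im=snap(n,n+'0.png'); print(n,np.round(cT[1],3).tolist(),{k:v for k,v in cT[0].items() if k not in('T','hand_eye')})
    for l in ['plate_1_center','torch_center','stand','station','dish','crystal','amethyst','tape']:
        print(l,[(round(d['score'],2),np.round(d['bbox']).tolist()) for d in nets.spot_in(n,l)])
print(np.round(calibration('wrist')['hand_eye'],3).tolist(), calibration('wrist')['fx'])
E
```

```text
pics
{'time': 0.0, 'joint_pos': [1.218, 0.351, 1.652, -0.0, 1.139, -0.085], 'dq': [-0.0, -0.001, -0.0, 0.0, -0.0, -0.001], 'effort': [0.002, -50.61, -29.142, -0.0, 0.004, 0.0], 'ee_pos': [0.145, 0.53, 0.303], 'ee_rot': [-0.419, -3.113, 0.002], 'ft_force': [0.759, -0.152, 0.424], 'moment': [-0.035, -0.016, -0.042], 'grasp_force': 0.0, 'grip_width': 0.085}
top [[-0.028, -0.984, 0.176, 0.295], [-0.999, 0.032, 0.021, -0.023], [-0.027, -0.175, -0.984, 1.618], [0.0, 0.0, 0.0, 1.0]] {'fx': 509.3286722739199, 'fy': 509.3286722739199, 'cx': 315.91423521258434, 'cy': 199.6629880209823, 'k1': -0.08008078899416632}
plate_1_center [(0.88, [415.0, 214.0, 14.0, 34.0])]
torch_center [(0.8, [267.0, 202.0, 32.0, 9.0]), (0.64, [252.0, 163.0, 15.0, 14.0]), (0.52, [173.0, 249.0, 39.0, 18.0])]
stand [(0.92, [384.0, 208.0, 79.0, 63.0])]
station [(0.64, [265.0, 229.0, 121.0, 80.0])]
dish [(0.64, [292.0, 159.0, 35.0, 35.0])]
crystal [(0.65, [254.0, 164.0, 18.0, 12.0])]
amethyst [(0.84, [464.0, 181.0, 27.0, 23.0])]
tape [(0.67, [328.0, 158.0, 15.0, 20.0]), (0.67, [387.0, 206.0, 73.0, 65.0])]
scene [[-0.266, -0.613, 0.744, -0.667], [-0.964, 0.164, -0.209, 0.329], [0.006, -0.773, -0.634, 1.136], [0.0, 0.0, 0.0, 1.0]] {'fx': 489.41935749054045, 'fy': 489.41935749054045, 'cx': 310.88601471491774, 'cy': 202.2281488326134, 'k1': -0.05758770478972663}
plate_1_center [(0.82, [389.0, 204.0, 22.0, 21.0])]
torch_center [(0.76, [171.0, 272.0, 32.0, 10.0]), (0.49, [356.0, 206.0, 15.0, 25.0])]
stand [(0.56, [374.0, 209.0, 60.0, 55.0])]
station [(0.69, [233.0, 254.0, 72.0, 67.0])]
dish []
crystal []
amethyst []
tape []
[[-0.001, -0.963, -0.271, 0.069], [1.0, -0.001, 0.0, -0.001], [-0.001, -0.271, 0.963, -0.071], [0.0, 0.0, 0.0, 1.0]] 338.6296020734967
```

Run:
```python
import cv2
a=cv2.imread('pics/top0.png')[120:300,150:490]; cv2.imwrite('pics/top0c.png',cv2.resize(a,None,fx=2.35,fy=2.35,interpolation=cv2.INTER_CUBIC))
```

```text
(no output)
```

View pics/top0c.png

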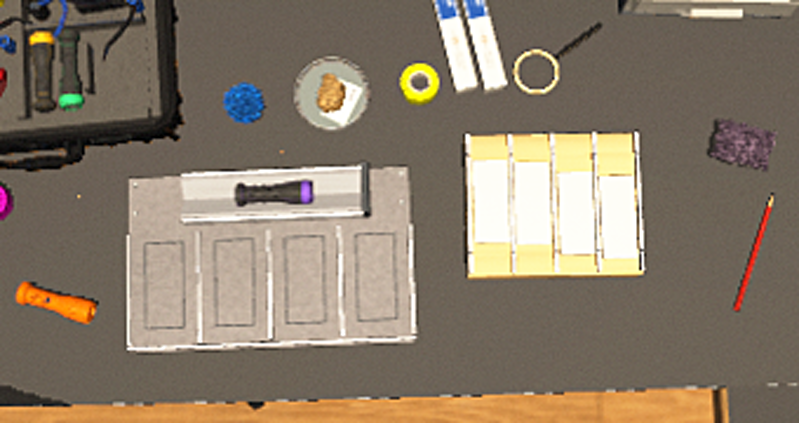

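View pics/scene0.png

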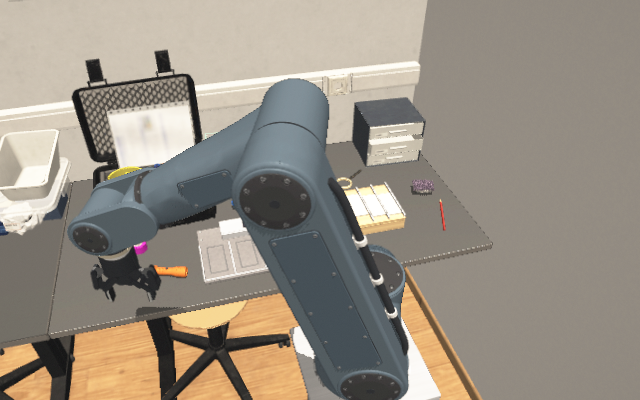

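The top view shows four white plates in the stand and a black torch with its violet nose to the right at crop (275,192). The orange look-alike is at (57,303), and the white/blue boxes at (455,50) and the case tools at (40,70) could also mislead. I choose the black torch in the groove and the four white plates in the lanes.

Run:
```python
from h import *
cT=camT('top'); f=lambda x,y,z:np.round(pix2w(cT,150+(x+.5)/2.35-.5,120+(y+.5)/2.35-.5,z),3)
for n,x,y,z in [('boardFL',128,350,.012),('boardFR',416,342,.012),('boardBL',129,179,.012),('boardBR',409,167,.012),
 ('stFR',468,276,.05),('stFL',643,273,.05),('stBR',468,133,.055),('stBL',638,131,.055),
 ('torch tail',235,192,.045),('torch nose',312,192,.045),('stop',366,190,.062),
 ('p1f',491,243,.058),('p2f',532,246,.058),('p3f',575,256,.058),('p4f',619,259,.058),
 ('p1b',491,159,.058),('p4b',619,175,.058),
 ('bay1a',165,243,.012),('bay1b',163,328,.012),('bay4a',376,234,.012),('bay4b',378,321,.012)]: print(n,f(x,y,z)[:2])
```

```text
boardFL [0.372 0.371]
boardFR [ 0.372 -0.016]
boardBL [0.606 0.372]
boardBR [ 0.61  -0.014]
stFR [ 0.454 -0.088]
stFL [ 0.451 -0.317]
stBR [ 0.645 -0.095]
stBL [ 0.641 -0.322]
torch tail [0.577 0.22 ]
torch nose [0.574 0.116]
stop [0.571 0.043]
p1f [ 0.496 -0.119]
p2f [ 0.49  -0.173]
p3f [ 0.475 -0.228]
p4f [ 0.47  -0.285]
p1b [ 0.608 -0.124]
p4b [ 0.581 -0.292]
bay1a [0.516 0.321]
bay1b [0.4   0.324]
bay4a [0.519 0.033]
bay4b [0.402 0.033]
```

move_arm:
  targets:
    - [[35, -33, 2], [0, 0, 0.03], 1]
    - [[70, -66, 4], [0, 0, 0.06], 1]
    - [[105, -99, 6], [0, 0, 0.09], 1]
    - [[140, -132, 8], [0, 0, 0.12], 1]
    - [[175, -165, 10], [0, 0, 0.15], 1]
    - [[210, -198, 12], [0, 0, 0.18], 1]
    - [[245, -231, 14], [0, 0, 0.21], 1]
    - [[280, -264, 16], [0, 0, 0.24], 1]
    - [[315, -297, 18], [0, 0, 0.268], 1]
    - [[340, -320, 20], [0, 0, 0.268], 1]
    - [[340, -320, 20], [0, 0, 0.268], 1]
    - [[340, -320, 20], [0, 0, 0.268], 1]

```text
time: 2.1
ee_pos: [0.4856, 0.21, 0.3237]
ee_rot: [-0.002, -3.141, -0.0]
ft_force: [-0.7, 0.8, -0.5]
grip_width: 0.0003
grasp_force: 0.0
```

Run:
```python
from h import *
cT,im=snap('wrist','w1.png'); s=status.observe(); print(s['time'],s['ee_pos'],s['ee_rot'],s['grip_width'],s['ft_force'])
print(nets.spot_in('wrist','torch_center')[:2])
for n,p in [('tail',(.577,.22,.038)),('stop',(.571,.048,.062)),('bay4',(.46,.322,.012))]: print(n,w2pix(cT,p))
```

```text
2.15 [0.48512305 0.21059383 0.32372097] [-8.02563882e-05 -3.14102844e+00 -3.60318158e-05] 7.869736099203526e-05 [-0.58184796 -0.77488284 -0.24759901]
[{'bbox': [279.6, 251.8, 96.6, 26.1], 'score': 0.66}, {'bbox': [554.5, 128.2, 100.8, 55.3], 'score': 0.62}]
tail [328.39583846 252.03049019]
stop [169.26602818 256.21929259]
bay4 [418.79736157 146.29856462]
```

View pics/w1.png

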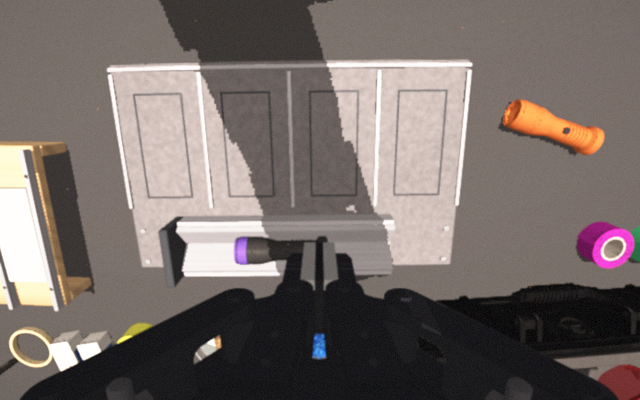

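The wrist view shows the black torch with its violet nose at (241,250), the stop plate at (172,250), and four outlined bays at columns 162, 247, 334 and 420. The orange look-alike is at (554,128).

Run:
```python
from h import *
cT=camT('wrist')
for n,x,y,z in [('b1',162,146,.012),('b1n',160,94,.012),('b1f',169,197.5,.012),('b2',247,146,.012),('b3',334,144,.012),('b4n',422,90,.012),('b4f',416,194.5,.012),('b4',419.5,143,.012),
 ('noseTop',236,250,.05),('stopface top',182,246,.045),('FL',471,64,.012),('FR',110,69,.012)]: print(n,np.round(pix2w(cT,x,y,z)[:2],4))
```

```text
b1 [0.4583 0.0329]
b1n [0.4019 0.0374]
b1f [0.5186 0.0338]
b2 [0.4587 0.1295]
b3 [0.4566 0.2273]
b4n [0.3983 0.3218]
b4f [0.5151 0.324 ]
b4 [0.4553 0.3234]
noseTop [0.5684 0.1187]
stopface top [0.566  0.0569]
FL [0.3713 0.3725]
FR [ 0.3754 -0.0143]
```

move_arm:
  targets:
    - [[43, 35, -20], [0, 0, 0], 1]
    - [[86, 68, -40], [0, 0, 0], 1]
    - [[86, 68, -85], [0, 0, 0], 1]
    - [[86, 68, -130], [0, 0, 0], 1]
    - [[86, 68, -170], [0, 0, 0], 1]
    - [[86, 68, -195], [0, 0, 0], 1]
    - [[86, 68, -211], [0, 0, 0], 1]
    - [[86, 68, -211], [0, 0, 0], 1]
    - [[86, 68, -211], [0, 0, 0], 1]

```text
time: 3.1
ee_pos: [0.5718, 0.279, 0.1141]
ee_rot: [-0.001, 3.14, 0.001]
ft_force: [0.6, -0.2, 0.4]
grip_width: -0.0001
grasp_force: 0.0
```

Run:
```python
from h import *
cT,im=snap('wrist','w2.png'); s=status.observe(); print(s['time'],s['ee_pos'],s['ft_force'])
```

```text
3.15 [0.57206343 0.27899616 0.11461647] [-0.0290627   0.55465392  0.85683402]
```

View pics/w2.png

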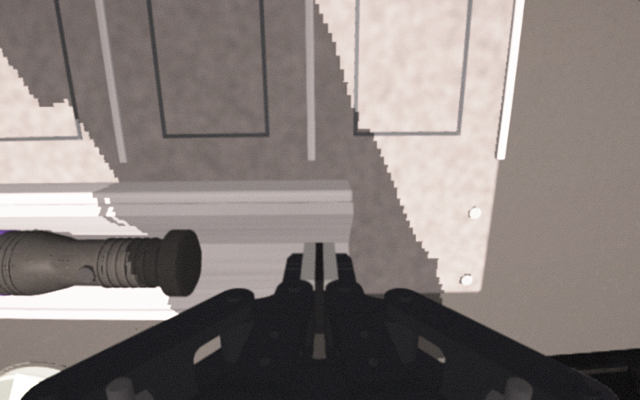

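The torch tail is at (198,262) and the closed fingertips at (320,255), aligned in the groove. I push now.

move_arm:
  targets:
    - [[0, -15, 0], [0, 0, 0], 1]
    - [[0, -30, 0], [0, 0, 0], 1]
    - [[0, -42, 0], [0, 0, 0], 1]
    - [[0, -50, 0], [0, 0, 0], 1]
    - [[0, -58, 0], [0, 0, 0], 1]
    - [[0, -66, 0], [0, 0, 0], 1]
    - [[0, -74, 0], [0, 0, 0], 1]
    - [[0, -82, 0], [0, 0, 0], 1]
    - [[0, -90, 0], [0, 0, 0], 1]
    - [[0, -98, 0], [0, 0, 0], 1]
    - [[0, -102, 0], [0, 0, 0], 1]
    - [[0, -102, 0], [0, 0, 0], 1]

```text
time: 4.35
ee_pos: [0.5713, 0.1756, 0.1127]
ee_rot: [-0.0, -3.141, 0.001]
ft_force: [-0.6, 1.2, 0.3]
grip_width: -0.0
grasp_force: 0.0
```

move_arm:
  targets:
    - [[0, -2, 0], [0, 0, 0], 1]
    - [[0, -4, 0], [0, 0, 0], 1]
    - [[0, -4, 0], [0, 0, 0], 1]

```text
time: 4.65
ee_pos: [0.5714, 0.1722, 0.1127]
ee_rot: [0.0, -3.141, 0.0]
ft_force: [-0.6, -0.2, 0.2]
grip_width: -0.0
grasp_force: 0.0
```

Run:
```python
from h import *
cT,im=snap('wrist','w3.png'); s=status.observe(); print(s['time'],s['ee_pos'],s['ft_force'])
```

```text
4.7 [0.57140592 0.17231548 0.11276362] [-0.8612553   0.08991297  0.46099098]
```

View pics/w3.png

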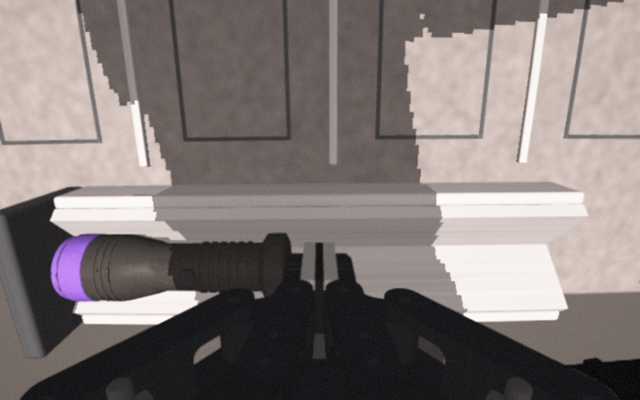

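The torch tail is against the fingers at (290,262), with the nose at (52,268) a few mm short of the stop.

move_arm:
  targets:
    - [[0, -2, 0], [0, 0, 0], 1]
    - [[0, -4, 0], [0, 0, 0], 1]
    - [[0, -4, 0], [0, 0, 0], 1]

```text
time: 5.0
ee_pos: [0.5715, 0.1682, 0.1129]
ee_rot: [0.0, -3.141, 0.0]
ft_force: [0.6, 1.3, -0.3]
grip_width: -0.0001
grasp_force: 0.0
```

move_arm:
  targets:
    - [[0, -1, 0], [0, 0, 0], 1]
    - [[0, -2, 0], [0, 0, 0], 1]
    - [[0, -2, 0], [0, 0, 0], 1]

```text
time: 5.3
ee_pos: [0.5715, 0.1663, 0.1129]
ee_rot: [0.0, -3.142, 0.0]
ft_force: [-0.1, 0.4, -0.4]
grip_width: 0.0002
grasp_force: 0.1
```

move_arm:
  targets:
    - [[0, -1, 0], [0, 0, 0], 1]
    - [[0, -2, 0], [0, 0, 0], 1]
    - [[0, -2, 0], [0, 0, 0], 1]

```text
time: 5.6
ee_pos: [0.5716, 0.1656, 0.1131]
ee_rot: [0.0, 3.141, 0.003]
ft_force: [-0.3, 11.5, 0.0]
grip_width: 0.0001
grasp_force: 5.6
```

move_arm:
  targets:
    - [[0, 15, 0], [0, 0, 0], 1]
    - [[0, 15, 45], [0, 0, 0], 1]
    - [[0, 15, 90], [0, 0, 0], 1]
    - [[0, 15, 135], [0, 0, 0], 1]
    - [[-20, -30, 150], [0, 0, 0], 1]
    - [[-40, -75, 165], [0, 0, 0], 1]
    - [[-55, -120, 180], [0, 0, 0], 1]
    - [[-70, -165, 195], [0, 0, 0], 1]
    - [[-85, -210, 205], [0, 0, 0], 1]
    - [[-95, -255, 210], [0, 0, 0], 1]
    - [[-105, -300, 210], [0, 0, 0], 1]
    - [[-115, -345, 210], [0, 0, 0], 1]

```text
time: 6.8
ee_pos: [0.456, -0.182, 0.3234]
ee_rot: [-0.001, 3.141, -0.001]
ft_force: [0.7, -0.1, -0.1]
grip_width: -0.0001
grasp_force: 0.0
```

move_arm:
  targets:
    - [[0, -25, 0], [0, 0, 0], 1]
    - [[0, -25, 0], [0, 0, 0], 1]
    - [[0, -25, 0], [0, 0, 0], 1]

```text
time: 7.1
ee_pos: [0.4566, -0.2054, 0.3228]
ee_rot: [-0.001, -3.141, -0.0]
ft_force: [0.1, 0.5, -0.4]
grip_width: 0.0001
grasp_force: 0.0
```

Run:
```python
from h import *
cT,im=snap('wrist','w4.png'); s=status.observe(); print(s['time'],s['ee_pos'],s['ee_rot'])
```

```text
7.15 [ 0.45663779 -0.20485903  0.32280142] [ 6.37836402e-04 -3.14118107e+00 -3.47181375e-04]
```

View pics/w4.png

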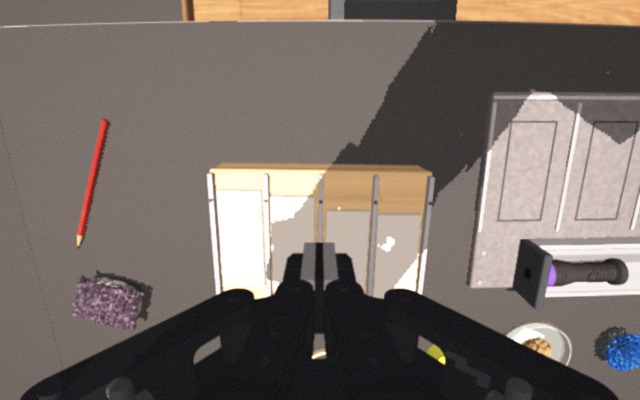

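Four plates: front edges at rows 190, 196, 211 and 214 and columns 240, 294, 349 and 400; the stand's front edge is at about row 171. The torch is at the stop, right, at (550,273).

```bash
python3 - <<'E'
from h import *
cT=camT('wrist')
for n,x,y,z in [('edgeR',215,172,.05),('edgeL',428,171,.05),('rail1f',210,175,.061),('rail5f',430,178,.061),('rail1b',218,294,.061),('rail5b',421,294,.061),('rail2f',265.5,175,.061),('rail3f',320.5,175,.061),('rail4f',375.5,176,.061),
 ('p1f',240,190,.058),('p2f',294,196,.058),('p3f',349,211,.058),('p4f',400,214,.058),('p1L',263,190,.058),('p1R',217,190,.058),('p1rb',220,294,.058)]: print(n,np.round(pix2w(cT,x,y,z)[:2],4))
E
python3 - <<'E'
import cv2
a=cv2.imread('pics/w4.png')[155:305,195:445]; cv2.imwrite('pics/w4c.png',cv2.resize(a,None,fx=3.2,fy=3.2,interpolation=cv2.INTER_CUBIC))
E
```

```text
edgeR [ 0.4526 -0.3127]
edgeL [ 0.4517 -0.0928]
rail1f [ 0.4535 -0.3146]
rail5f [ 0.4568 -0.0938]
rail1b [ 0.588  -0.3177]
rail5b [ 0.5883 -0.092 ]
rail2f [ 0.4537 -0.2588]
rail3f [ 0.4537 -0.2039]
rail4f [ 0.4548 -0.1489]
p1f [ 0.4698 -0.2861]
p2f [ 0.4762 -0.231 ]
p3f [ 0.4923 -0.1743]
p4f [ 0.4957 -0.1209]
p1L [ 0.4698 -0.2625]
p1R [ 0.4697 -0.3097]
p1rb [ 0.5898 -0.3165]
```

View pics/w4c.png

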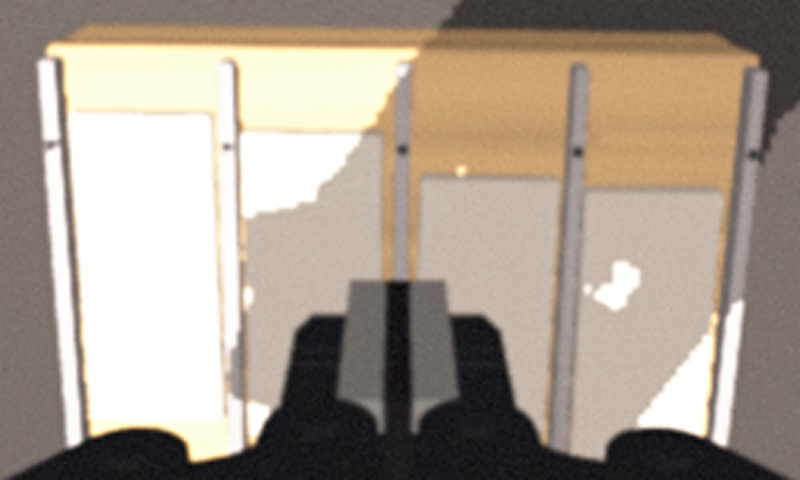

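move_arm:
  targets:
    - [[45, -25, 0], [0, 0, 0], 1]
    - [[90, -50, 0], [0, 0, 0], 1]
    - [[130, -75, -20], [0, 0, 0], 1]
    - [[155, -85, -60], [0, 0, 0], 1]
    - [[155, -85, -105], [0, 0, 0], 1]
    - [[155, -85, -150], [0, 0, 0], 1]
    - [[155, -85, -180], [0, 0, 0], 1]
    - [[155, -85, -192], [0, 0, 0], 1]
    - [[155, -85, -196], [0, 0, 0], 1]
    - [[155, -85, -196], [0, 0, 0], 1]

```text
time: 8.15
ee_pos: [0.6122, -0.2902, 0.1281]
ee_rot: [-0.001, 3.14, -0.001]
ft_force: [0.5, -0.5, 0.9]
grip_width: -0.0002
grasp_force: 0.0
```

Run:
```python
from h import *
cT,im=snap('wrist','w5.png'); s=status.observe(); print(s['time'],s['ee_pos'],s['ft_force'])
```

```text
8.2 [ 0.6123333  -0.2905685   0.12868559] [ 0.57422616  0.29192625 -0.56071983]
```

View pics/w5.png

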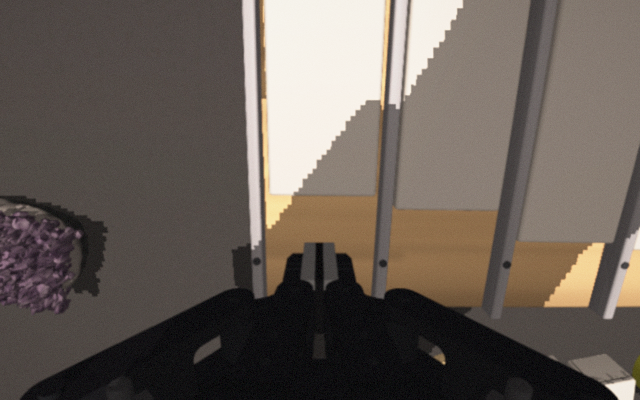

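The fingertips (320,250) stand in lane 1 behind the plate's rear edge (row 195), centred between the rails at columns 257 and 383. I lower slightly and push.

move_arm:
  targets:
    - [[0, 0, -3], [0, 0, 0], 1]
    - [[-12, 0, -3], [0, 0, 0], 1]
    - [[-22, 0, -3], [0, 0, 0], 1]
    - [[-31, 0, -3], [0, 0, 0], 1]
    - [[-40, 0, -3], [0, 0, 0], 1]
    - [[-49, 0, -3], [0, 0, 0], 1]
    - [[-58, 0, -3], [0, 0, 0], 1]
    - [[-66, 0, -3], [0, 0, 0], 1]
    - [[-72, 0, -3], [0, 0, 0], 1]
    - [[-77, 0, -3], [0, 0, 0], 1]
    - [[-77, 0, -3], [0, 0, 0], 1]
    - [[-70, 0, 17], [0, 0, 0], 1]

```text
time: 9.4
ee_pos: [0.5401, -0.29, 0.1418]
ee_rot: [-0.0, -3.137, -0.004]
ft_force: [0.3, 0.4, -0.2]
grip_width: 0.0002
grasp_force: 0.0
```

move_arm:
  targets:
    - [[0, 0, 45], [0, 0, 0], 1]
    - [[-40, 0, 90], [0, 0, 0], 0]
    - [[-80, 0, 130], [0, 0, 0], 0]
    - [[-115, 0, 130], [0, 0, 0], 0]
    - [[-115, 0, 130], [0, 0, 0], 0]
    - [[-115, 0, 130], [0, 0, 0], 0]
    - [[-115, 0, 130], [0, 0, 0], 0]

```text
time: 10.1
ee_pos: [0.4272, -0.2907, 0.2735]
ee_rot: [0.001, -3.141, -0.0]
ft_force: [0.8, 0.1, -0.1]
grip_width: 0.0849
grasp_force: 0.0
```

Run:
```python
from h import *
cT,im=snap('wrist','w6.png'); s=status.observe(); print(s['time'],s['ee_pos'],s['ft_force'],s['grip_width'])
```

```text
10.15 [ 0.42726535 -0.2905868   0.27332346] [-0.77874191 -0.49101963 -0.17484886] 0.08543863598056615
```

View pics/w6.png

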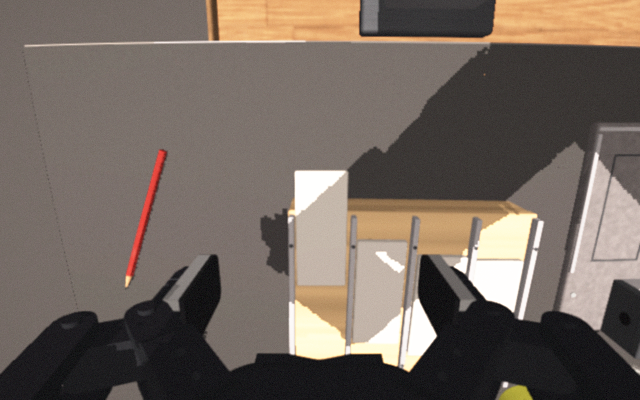

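Plate 1 overhangs, with its front end at row 171 and columns 295–347; its rear end is at row 286.

```bash
cat > m.py <<'E'
from h import *
import sys
# usage: z then u,v pairs, wrist camera now
cT=camT('wrist'); a=list(map(float,sys.argv[1:]))
for i in range(1,len(a),2): print(a[i:i+2],np.round(pix2w(cT,a[i],a[i+1],a[0])[:2],4))
E
python3 m.py .058 295 171 347.5 171 297 285 345.5 286; cat >> /dev/null
```

```text
[295.0, 171.0] [ 0.4115 -0.3117]
[347.5, 171.0] [ 0.4116 -0.2667]
[297.0, 285.0] [ 0.5207 -0.312 ]
[345.5, 286.0] [ 0.5218 -0.2661]
```

move_arm:
  targets:
    - [[-1, 1, -45], [0, 0, 0], 0]
    - [[-1, 1, -90], [0, 0, 0], 0]
    - [[-1, 1, -130], [0, 0, 0], 0]
    - [[-1, 1, -150], [0, 0, 0], 0]
    - [[-1, 1, -157], [0, 0, 0], 0]
    - [[-1, 1, -157], [0, 0, 0], 0]
    - [[-1, 1, -157], [0, 0, 0], 1]
    - [[-1, 1, -157], [0, 0, 0], 1]
    - [[-1, 1, -157], [0, 0, 0], 1]
    - [[-1, 1, -157], [0, 0, 0], 1]
    - [[-1, 1, -157], [0, 0, 0], 1]

```text
time: 11.25
ee_pos: [0.4259, -0.2899, 0.118]
ee_rot: [-0.0, 3.14, -0.002]
ft_force: [-0.6, 1.6, 7.5]
grip_width: 0.0441
grasp_force: 62.1
```

Run:
```python
from h import *
cT,im=snap('wrist','w7.png'); s=status.observe(); print(s['time'],s['ee_pos'],s['ft_force'],s['grip_width'],s['grasp_force'])
```

```text
11.3 [ 0.42590262 -0.28989686  0.11802084] [-0.62405263  1.66502556  6.19645414] 0.043866388722898164 62.12759256362915
```

View pics/w7.png

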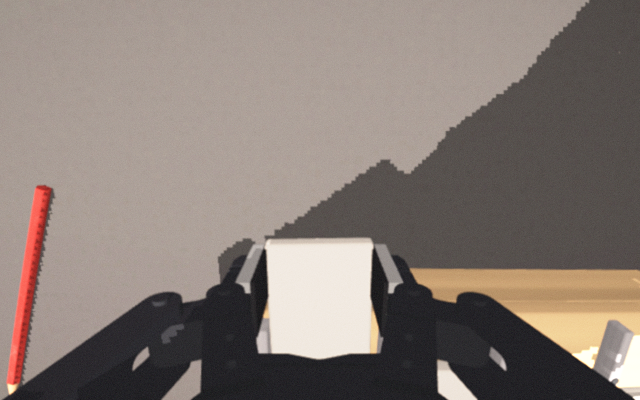

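Gripped at 44 mm and 62 N, with the plate end between the pads at (320,240–350). I lift and carry it.

move_arm:
  targets:
    - [[0, 0, 20], [0, 0, 0], 1]
    - [[0, 0, 50], [0, 0, 0], 1]
    - [[0, 0, 80], [0, 0, 0], 1]
    - [[0, 30, 90], [0, 0, 0], 1]
    - [[-2, 65, 90], [0, 0, 0], 1]
    - [[-4, 105, 90], [0, 0, 0], 1]
    - [[-6, 145, 90], [0, 0, 0], 1]
    - [[-8, 185, 90], [0, 0, 0], 1]
    - [[-10, 225, 90], [0, 0, 0], 1]
    - [[-10, 265, 80], [0, 0, 0], 1]
    - [[-10, 300, 60], [0, 0, 0], 1]
    - [[-10, 323, 40], [0, 0, 0], 1]

```text
time: 12.5
ee_pos: [0.4155, 0.0353, 0.1571]
ee_rot: [-0.002, 3.14, 0.0]
ft_force: [1.0, -0.4, -1.1]
grip_width: 0.0443
grasp_force: 61.6
```

move_arm:
  targets:
    - [[0, 0, 0], [0, 0, 0], 1]
    - [[0, 0, 0], [0, 0, 0], 1]

```text
time: 12.7
ee_pos: [0.4156, 0.0335, 0.1572]
ee_rot: [0.002, -3.142, 0.0]
ft_force: [0.3, 0.2, 0.4]
grip_width: 0.0445
grasp_force: 61.6
```

Run:
```python
from h import *
cT,im=snap('top','t1.png'); s=status.observe(); print(s['time'],s['ee_pos'],s['ft_force'],s['grip_width'],s['grasp_force'])
cT,im2=snap('wrist','w8.png')
a=np.vstack([cv2.resize(im[150:290,190:490],(640,299),interpolation=cv2.INTER_CUBIC),im2[100:400]]);cv2.imwrite('pics/c8.png',a[:,:,::-1])
```

```text
12.75 [0.41584126 0.03302369 0.15748337] [-0.6479588   0.03442369 -0.99662053] 0.04428295918001172 61.65049910545349
```

View pics/c8.png

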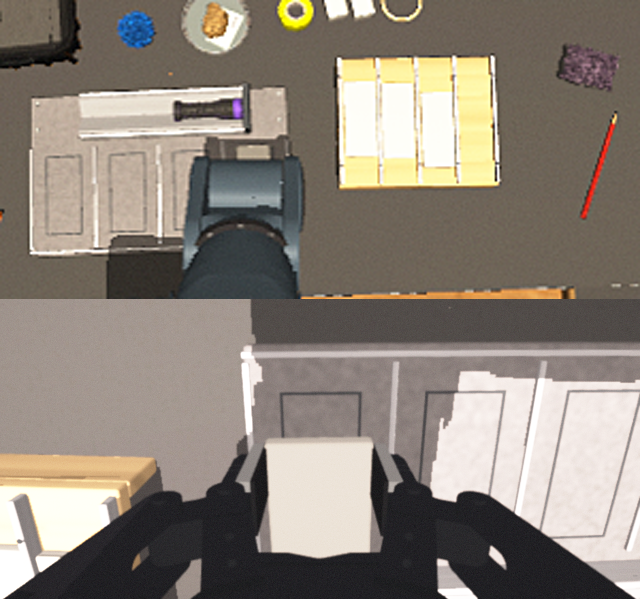

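Plate 1 is still level in the grip, above bay 1's outline (columns 280–360 in the wrist part), and lane 1 is now empty.

move_arm:
  targets:
    - [[0, 0, -30], [0, 0, 0], 1]
    - [[0, 0, -55], [0, 0, 0], 1]
    - [[0, 0, -68], [0, 0, 0], 1]
    - [[0, 0, -73], [0, 0, 0], 1]
    - [[0, 0, -75], [0, 0, 0], 1]
    - [[0, 0, -75], [0, 0, 0], 1]
    - [[0, 0, -75], [0, 0, 0], 1]

```text
time: 13.5
ee_pos: [0.4161, 0.033, 0.0828]
ee_rot: [0.001, 3.14, -0.0]
ft_force: [-0.2, -0.3, -1.5]
grip_width: 0.0439
grasp_force: 61.7
```

move_arm:
  targets:
    - [[0, 0, -1], [0, 0, 0], 1]
    - [[0, 0, -2], [0, 0, 0], 1]
    - [[0, 0, -2], [0, 0, 0], 1]

```text
time: 13.8
ee_pos: [0.4162, 0.0331, 0.0825]
ee_rot: [-0.0, 3.14, -0.0]
ft_force: [-13.3, -3.4, 51.1]
grip_width: 0.0441
grasp_force: 90.5
```

move_arm:
  targets:
    - [[0, 0, 2], [0, 0, 0], 1]
    - [[0, 0, 2], [0, 0, 0], 0]
    - [[0, 0, 3], [0, 0, 0], 0]
    - [[0, 0, 3], [0, 0, 0], 0]
    - [[0, 0, 3], [0, 0, 0], 0]
    - [[0, 0, 30], [0, 0, 0], 0]
    - [[0, 0, 80], [0, 0, 0], 0]
    - [[0, 0, 120], [0, 0, 0], 0]
    - [[0, 0, 160], [0, 0, 0], 0]
    - [[0, 0, 190], [0, 0, 0], 0]
    - [[0, 0, 190], [0, 0, 0], 0]
    - [[0, 0, 190], [0, 0, 0], 0]

```text
time: 15.0
ee_pos: [0.4154, 0.0334, 0.2698]
ee_rot: [-0.0, 3.141, -0.0]
ft_force: [0.4, 0.1, 0.6]
grip_width: 0.0852
grasp_force: 0.0
```

Run:
```python
from h import *
cT,im=snap('wrist','w9.png'); s=status.observe(); print(s['time'],s['ee_pos'],s['ft_force'])
```

```text
15.05 [0.4151272  0.03339728 0.26908797] [-0.44426286 -0.11315432 -0.43522941]
```

View pics/w9.png

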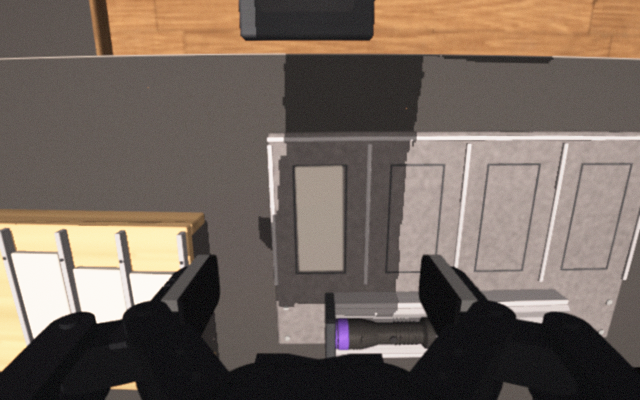

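Plate 1 lies inside bay 1's outline (294–346 × 165–273). I now measure the lanes numerically by colour profiles.

```bash
cat > lanes.py <<'E'
from h import *
import sys
cam=sys.argv[1]
cT=camT(cam); im=read_camera(cam); s=status.observe(); print(s['time'],np.round(s['ee_pos'],4))
sat=cv2.cvtColor(im,cv2.COLOR_RGB2HSV)[:,:,1].astype(np.float32)
def samp(X,Y,z):
    P=np.array([w2pix(cT,(x,y,z)) for x,y in zip(X,Y)],np.float32)
    return cv2.remap(sat,P[:,0:1],P[:,1:2],cv2.INTER_LINEAR).ravel()
xs=np.arange(.39,.65,.002)
for i,y0 in enumerate([-.288,-.232,-.176,-.120]):
    prof=np.mean([samp(xs,np.full_like(xs,y0+d),.058) for d in (-.012,-.006,0,.006,.012)],0)
    print(i+1,' '.join(f'{int(v)}' for v in prof))
E
python3 lanes.py top
```

```text
15.1 [0.415  0.0334 0.2687]
1 53 53 53 53 52 52 53 51 52 53 52 51 50 52 52 50 49 50 52 50 49 49 50 51 49 47 43 31 88 160 123 97 82 85 87 86 82 80 80 83 85 87 88 90 94 98 100 92 86 81 81 81 79 80 81 83 85 86 85 90 95 93 93 93 92 92 92 92 91 86 82 79 79 83 89 94 98 102 103 104 103 101 98 95 92 90 88 88 88 84 82 83 89 95 95 90 80 77 78 80 83 84 82 82 83 84 85 88 92 94 95 91 86 84 85 89 92 94 97 101 106 110 118 126 109 81 44 41 50 49
2 49 50 50 50 49 49 50 51 49 49 51 51 51 49 50 50 49 51 51 51 50 50 49 50 48 46 44 47 63 116 148 83 73 86 85 84 82 81 80 81 85 91 96 97 73 10 1 3 4 5 5 5 5 5 5 5 5 5 5 6 6 5 5 5 6 6 5 5 5 6 6 6 6 6 6 6 6 6 6 7 7 7 7 7 7 7 7 7 7 7 7 7 7 7 7 7 5 3 9 43 92 92 88 86 86 86 85 86 90 90 88 83 83 85 86 88 90 93 96 101 106 112 115 120 121 60 26 42 49 50
3 51 51 51 52 51 50 48 49 50 50 50 50 48 48 50 51 51 51 51 50 48 49 50 51 51 49 45 45 62 108 141 141 84 75 81 82 82 81 81 83 85 89 90 90 95 98 97 92 87 86 82 67 20 3 2 4 5 5 5 5 5 5 5 5 6 6 5 5 5 5 5 5 6 6 6 6 6 6 6 6 6 6 6 6 6 7 7 6 6 7 7 6 6 7 7 7 7 7 7 7 7 7 7 6 4 2 19 98 115 93 92 90 88 88 88 89 90 92 96 100 105 110 115 118 118 114 55 29 45 49
4 51 51 49 49 50 49 50 51 50 50 51 52 52 50 50 51 52 50 49 52 50 49 49 50 50 51 47 42 46 80 139 144 121 77 79 83 82 81 82 84 85 87 90 92 93 88 87 90 89 87 85 92 95 86 42 0 2 3 4 5 5 5 5 5 5 5 5 5 5 5 5 5 5 5 5 5 5 6 6 6 6 6 6 6 6 6 6 6 7 7 7 7 7 6 7 7 7 7 7 7 7 7 7 7 7 7 4 4 11 61 109 99 94 93 93 93 92 93 96 99 103 107 110 114 117 114 101 54 38 48
```

move_arm:
  targets:
    - [[30, -40, 0], [0, 0, 0], 1]
    - [[60, -80, 0], [0, 0, 0], 1]
    - [[90, -120, 0], [0, 0, 0], 1]
    - [[120, -160, 0], [0, 0, 0], 1]
    - [[150, -200, 0], [0, 0, 0], 1]
    - [[180, -240, 0], [0, 0, 0], 1]
    - [[200, -266, 0], [0, 0, 0], 1]
    - [[200, -266, -45], [0, 0, 0], 1]
    - [[200, -266, -90], [0, 0, 0], 1]
    - [[200, -266, -120], [0, 0, 0], 1]
    - [[200, -266, -135], [0, 0, 0], 1]
    - [[200, -266, -140], [0, 0, 0], 1]

```text
time: 16.3
ee_pos: [0.6148, -0.2323, 0.1275]
ee_rot: [0.0, -3.138, -0.002]
ft_force: [-0.4, 0.3, 0.6]
grip_width: -0.0
grasp_force: 0.0
```

move_arm:
  targets:
    - [[0, 0, -2], [0, 0, 0], 1]
    - [[0, 0, -2], [0, 0, 0], 1]
    - [[0, 0, -2], [0, 0, 0], 1]

```text
time: 16.6
ee_pos: [0.6161, -0.2328, 0.1294]
ee_rot: [-0.0, 3.14, -0.002]
ft_force: [0.4, -0.5, 0.9]
grip_width: 0.0
grasp_force: 0.0
```

move_arm:
  targets:
    - [[0, 0, -4], [0, 0, 0], 1]
    - [[-12, 0, -4], [0, 0, 0], 1]
    - [[-22, 0, -4], [0, 0, 0], 1]
    - [[-31, 0, -4], [0, 0, 0], 1]
    - [[-40, 0, -4], [0, 0, 0], 1]
    - [[-49, 0, -4], [0, 0, 0], 1]
    - [[-58, 0, -4], [0, 0, 0], 1]
    - [[-66, 0, -4], [0, 0, 0], 1]
    - [[-74, 0, -4], [0, 0, 0], 1]
    - [[-81, 0, -4], [0, 0, 0], 1]
    - [[-81, 0, -4], [0, 0, 0], 1]
    - [[-74, 0, 17], [0, 0, 0], 1]

```text
time: 17.8
ee_pos: [0.5399, -0.2321, 0.1429]
ee_rot: [-0.0, -3.137, -0.004]
ft_force: [-0.1, -0.1, -0.5]
grip_width: 0.0
grasp_force: 0.0
```

move_arm:
  targets:
    - [[0, 0, 45], [0, 0, 0], 1]
    - [[-40, 0, 90], [0, 0, 0], 0]
    - [[-80, 0, 130], [0, 0, 0], 0]
    - [[-115, 0, 130], [0, 0, 0], 0]
    - [[-115, 0, 130], [0, 0, 0], 0]
    - [[-115, 0, 130], [0, 0, 0], 0]
    - [[-115, 0, 130], [0, 0, 0], 0]

```text
time: 18.5
ee_pos: [0.4272, -0.2327, 0.2746]
ee_rot: [0.001, -3.142, -0.0]
ft_force: [-0.4, -0.6, 0.1]
grip_width: 0.0849
grasp_force: 0.0
```

```bash
cat > plate.py <<'E'
from h import *
import sys
# outline of the white (low-saturation) plate in a lane, wrist view: front end and sides at front
y0=float(sys.argv[1]); z=.058
cT=camT('wrist'); im=read_camera('wrist'); s=status.observe(); print(s['time'],np.round(s['ee_pos'],4),np.round(s['ee_rot'],3))
g=np.arange(-.045,.045,.001); xs=np.arange(.38,.55,.001)
M=np.array([[w2pix(cT,(x,y0+d,z)) for d in g] for x in xs],np.float32)
w=cv2.remap(im,M[:,:,0],M[:,:,1],cv2.INTER_LINEAR)
cv2.imwrite('pics/rect_%d.png'%(s['time']*100),w[:,:,::-1])
h=cv2.cvtColor(w,cv2.COLOR_RGB2HSV); 
p=h[:,35:56]; print('x: V/S');print(' '.join(f'{x*1000:.0f}:{int(a)}/{int(b)}' for x,a,b in zip(xs[::3],p[:,:,2].mean(1)[::3],p[:,:,1].mean(1)[::3])))
for a,b in((38,50),):
    r=h[a:b]; print('y: V/S',' '.join(f'{d*1000:.0f}:{int(v)}/{int(t)}' for d,v,t in zip(g[::2],r[:,:,2].mean(0)[::2],r[:,:,1].mean(0)[::2])))
E
python3 plate.py -.232; python3 - <<'E'
E
```

```text
18.55 [ 0.4273 -0.2327  0.2744] [ 1.000e-03 -3.141e+00 -1.000e-03]
x: V/S
380:101/33 383:101/32 386:99/33 389:101/33 392:101/33 395:100/34 398:101/33 401:100/33 404:101/33 407:101/34 410:154/39 413:253/8 416:245/10 419:235/14 422:219/20 425:210/23 428:204/24 431:191/30 434:178/33 437:168/36 440:163/36 443:163/36 446:163/36 449:163/37 452:163/36 455:163/36 458:163/36 461:163/36 464:163/36 467:163/36 470:163/36 473:163/37 476:163/36 479:163/36 482:163/37 485:163/36 488:163/36 491:163/36 494:163/36 497:163/36 500:162/36 503:163/37 506:162/36 509:162/36 512:163/36 515:162/36 518:163/36 521:155/87 524:161/117 527:169/117 530:169/116 533:164/118 536:158/118 539:152/118 542:148/118 545:154/118 548:158/117
y: V/S -45:100/32 -43:100/34 -41:101/32 -39:101/32 -37:101/33 -35:102/33 -33:100/34 -31:101/33 -29:101/34 -27:103/33 -25:228/25 -23:254/6 -21:253/6 -19:253/6 -17:253/6 -15:253/6 -13:253/6 -11:253/6 -9:253/6 -7:253/6 -5:253/6 -3:252/7 -1:238/16 1:211/24 3:193/29 5:185/33 7:170/38 9:163/37 11:165/38 13:164/38 15:165/38 17:163/37 19:160/37 21:76/35 23:47/28 25:47/27 27:47/30 29:47/28 31:47/27 33:47/26 35:47/30 37:47/30 39:47/27 41:47/29 43:47/31
```

move_arm:
  targets:
    - [[-1, -2, -45], [0, 0, 0], 0]
    - [[-1, -2, -90], [0, 0, 0], 0]
    - [[-1, -2, -130], [0, 0, 0], 0]
    - [[-1, -2, -150], [0, 0, 0], 0]
    - [[-1, -2, -157], [0, 0, 0], 0]
    - [[-1, -2, -157], [0, 0, 0], 0]
    - [[-1, -2, -157], [0, 0, 0], 1]
    - [[-1, -2, -157], [0, 0, 0], 1]
    - [[-1, -2, -157], [0, 0, 0], 1]
    - [[-1, -2, -157], [0, 0, 0], 1]
    - [[-1, -2, -157], [0, 0, 0], 1]

```text
time: 19.65
ee_pos: [0.4258, -0.2345, 0.1189]
ee_rot: [-0.001, 3.141, -0.001]
ft_force: [-2.0, 4.0, 7.5]
grip_width: 0.0442
grasp_force: 62.1
```

move_arm:
  targets:
    - [[0, 0, 20], [0, 0, 0], 1]
    - [[0, 0, 50], [0, 0, 0], 1]
    - [[0, 0, 80], [0, 0, 0], 1]
    - [[0, 35, 90], [0, 0, 0], 1]
    - [[-2, 75, 90], [0, 0, 0], 1]
    - [[-4, 115, 90], [0, 0, 0], 1]
    - [[-6, 160, 90], [0, 0, 0], 1]
    - [[-8, 205, 90], [0, 0, 0], 1]
    - [[-10, 250, 90], [0, 0, 0], 1]
    - [[-10, 295, 80], [0, 0, 0], 1]
    - [[-10, 335, 60], [0, 0, 0], 1]
    - [[-10, 364, 40], [0, 0, 0], 1]

```text
time: 20.85
ee_pos: [0.4155, 0.1316, 0.1581]
ee_rot: [-0.002, 3.139, 0.001]
ft_force: [0.1, -0.2, -1.5]
grip_width: 0.0441
grasp_force: 61.9
```

move_arm:
  targets:
    - [[0, 0, 0], [0, 0, 0], 1]
    - [[0, 0, 0], [0, 0, 0], 1]

```text
time: 21.05
ee_pos: [0.4154, 0.1296, 0.1581]
ee_rot: [0.003, -3.141, 0.0]
ft_force: [0.6, -0.6, -1.2]
grip_width: 0.0442
grasp_force: 61.9
```

```bash
cat > held.py <<'E'
from h import *
# held plate front edge as seen in tool coordinates; compare between plates. reference image w8.png
im=read_camera('wrist'); s=status.observe(); print(s['time'],np.round(s['ee_pos'],4),s['grip_width'])
r=cv2.imread('pics/w8.png')[:,:,::-1]
for n,a in(('ref',r),('now',im)):
    g=a[200:360,312:328].mean((1,2)).astype(int); print(n,g[::4])
    print(n,a[260:270,230:410].mean((0,2)).astype(int)[::5])
E
python3 held.py
```

```text
21.1 [0.4157 0.1291 0.1584] 0.044042093391022004
ref [131 130 135 133 131 129 129 129 130 130 184 214 227 226 226 226 226 226
 226 227 226 226 226 227 226 226 226 226 226 226 225 225 225 225 225 225
 225 224 225 225]
ref [118  37  39 127 137 121  29  31 227 227 227 226 226 227 227 226 226 227
 226 226 227 226 227 226 226 226 227 226 217  26  51 137 138  85  34  53]
now [114 115 114 115 117 117 114 110 111 140 169 206 207 206 206 206 207 207
 206 206 207 206 206 207 206 206 205 206 205 205 206 205 205 205 204 205
 205 205 204 204]
now [175  30  32 108 120 104  24  21 207 206 206 206 207 207 206 206 206 207
 206 206 206 206 206 207 207 206 207 206 157  23  46 120 120  69  29  46]
```

move_arm:
  targets:
    - [[0, 0, -30], [0, 0, 0], 1]
    - [[0, 0, -55], [0, 0, 0], 1]
    - [[0, 0, -68], [0, 0, 0], 1]
    - [[0, 0, -73], [0, 0, 0], 1]
    - [[0, 0, -75], [0, 0, 0], 1]
    - [[0, 0, -75], [0, 0, 0], 1]
    - [[0, 0, -75], [0, 0, 0], 1]

```text
time: 21.8
ee_pos: [0.416, 0.1293, 0.0837]
ee_rot: [0.0, 3.14, 0.0]
ft_force: [-0.5, -0.3, -1.6]
grip_width: 0.0443
grasp_force: 61.9
```

move_arm:
  targets:
    - [[0, 0, 0], [0, 0, 0], 0]
    - [[0, 0, 0], [0, 0, 0], 0]
    - [[0, 0, 1], [0, 0, 0], 0]
    - [[0, 0, 1], [0, 0, 0], 0]
    - [[0, 0, 1], [0, 0, 0], 0]
    - [[0, 0, 30], [0, 0, 0], 0]
    - [[0, 0, 80], [0, 0, 0], 0]
    - [[0, 0, 120], [0, 0, 0], 0]
    - [[0, 0, 160], [0, 0, 0], 0]
    - [[0, 0, 190], [0, 0, 0], 0]
    - [[0, 0, 190], [0, 0, 0], 0]
    - [[0, 0, 190], [0, 0, 0], 0]

```text
time: 23.0
ee_pos: [0.4154, 0.1294, 0.2729]
ee_rot: [-0.0, 3.141, 0.0]
ft_force: [0.3, 0.4, -0.9]
grip_width: 0.0856
grasp_force: 0.0
```

```bash
cat > bays.py <<'E'
from h import *
cT=camT('wrist'); read_camera('wrist'); s=status.observe(); print(s['time'],np.round(s['ee_pos'],4))
for d in nets.spot_in('wrist','plate_1_center'):
    u,v,w,h=d['bbox']; print(round(d['score'],2),np.round(d['bbox']),np.round(pix2w(cT,u,v,.02)[:2],4), np.round(pix2w(cT,u,v,.058)[:2],4))
E
python3 bays.py; python3 lanes.py top | cut -c1-330
```

```text
23.05 [0.4151 0.1293 0.2721]
0.9 [224. 216.  54. 104.] [0.4534 0.0329] [0.4407 0.0441]
23.15 [0.415  0.1293 0.2717]
1 53 52 53 54 52 52 52 52 51 51 53 53 52 52 52 52 52 51 50 49 48 49 50 50 51 48 43 31 88 161 124 97 83 86 87 85 83 80 79 83 87 89 90 91 96 99 101 93 86 82 82 82 81 81 82 83 85 87 86 90 95 96 95 93 93 92 91 93 93 88 82 77 80 85 91 95 99 101 104 105 105 102 99 96 93 90 89 89 88 84 82 85 91 97 97 91 81 78 78 81 83 85 83 83 84 85 87
2 48 50 52 51 49 48 49 51 50 50 51 51 50 50 50 50 50 51 52 51 49 49 52 51 50 49 46 48 65 118 150 84 73 86 86 85 82 81 82 83 86 88 89 92 96 100 102 101 88 84 84 84 84 84 85 86 87 88 89 90 93 96 95 93 90 90 90 91 94 92 87 84 83 85 88 93 97 100 103 102 100 98 98 98 95 92 89 89 88 87 85 87 93 98 102 98 87 75 77 81 85 87 87 86 87 88 
3 51 51 50 50 51 52 52 50 49 50 51 52 50 49 48 49 50 50 50 51 50 51 50 48 49 49 49 46 61 107 141 141 85 76 83 83 82 82 84 85 86 89 90 92 96 99 98 92 88 86 83 69 21 3 2 4 5 6 5 5 5 5 6 6 6 6 6 6 6 6 6 5 6 6 6 6 6 6 6 6 6 6 6 7 7 7 7 7 7 7 7 7 7 7 7 7 7 7 7 7 7 7 8 6 4 2 19 99 115 94 93 92 90 90 90 90 92 94 97 100 105 111 116 118 
4 52 53 50 48 48 49 51 52 51 50 51 52 52 49 50 51 54 51 48 50 49 49 49 49 49 49 48 45 44 78 137 144 123 78 80 83 82 83 83 84 86 88 90 92 93 89 88 92 90 88 86 92 94 86 42 0 2 4 5 5 5 5 5 5 5 5 5 6 6 6 6 6 6 6 6 5 6 6 6 6 6 6 6 6 6 6 6 7 7 7 7 7 7 7 7 7 7 7 7 7 7 7 7 7 7 7 5 5 12 62 110 101 95 93 93 93 94 95 97 99 103 108 111 115
```

move_arm:
  targets:
    - [[30, -45, 0], [0, 0, 0], 1]
    - [[60, -90, 0], [0, 0, 0], 1]
    - [[90, -135, 0], [0, 0, 0], 1]
    - [[120, -180, 0], [0, 0, 0], 1]
    - [[150, -225, 0], [0, 0, 0], 1]
    - [[180, -270, 0], [0, 0, 0], 1]
    - [[206, -306, 0], [0, 0, 0], 1]
    - [[206, -306, -20], [0, 0, 0], 1]
    - [[206, -306, -60], [0, 0, 0], 1]
    - [[206, -306, -100], [0, 0, 0], 1]
    - [[206, -306, -130], [0, 0, 0], 1]
    - [[206, -306, -140], [0, 0, 0], 1]

```text
time: 24.35
ee_pos: [0.6196, -0.176, 0.1282]
ee_rot: [0.0, -3.135, -0.004]
ft_force: [-0.6, -0.1, 0.4]
grip_width: 0.0002
grasp_force: 0.0
```

move_arm:
  targets:
    - [[0, 0, -4], [0, 0, 0], 1]
    - [[0, 0, -6], [0, 0, 0], 1]
    - [[0, 0, -6], [0, 0, 0], 1]

```text
time: 24.65
ee_pos: [0.6221, -0.1767, 0.1281]
ee_rot: [-0.0, 3.14, -0.001]
ft_force: [0.1, -0.2, 0.1]
grip_width: 0.0001
grasp_force: 0.0
```

Lower another 3 mm and push to x = 0.535.

move_arm:
  targets:
    - [[0, 0, -3], [0, 0, 0], 1]
    - [[-10, 0, -3], [0, 0, 0], 1]
    - [[-19, 0, -3], [0, 0, 0], 1]
    - [[-28, 0, -3], [0, 0, 0], 1]
    - [[-37, 0, -3], [0, 0, 0], 1]
    - [[-46, 0, -3], [0, 0, 0], 1]
    - [[-55, 0, -3], [0, 0, 0], 1]
    - [[-64, 0, -3], [0, 0, 0], 1]
    - [[-73, 0, -3], [0, 0, 0], 1]
    - [[-81, 0, -3], [0, 0, 0], 1]
    - [[-87, 0, -3], [0, 0, 0], 1]
    - [[-87, 0, -3], [0, 0, 0], 1]

```text
time: 25.85
ee_pos: [0.5337, -0.1766, 0.1238]
ee_rot: [-0.0, -3.141, -0.0]
ft_force: [0.2, 0.4, -0.1]
grip_width: -0.0003
grasp_force: 0.0
```

move_arm:
  targets:
    - [[7, 0, 20], [0, 0, 0], 1]
    - [[7, 0, 65], [0, 0, 0], 1]
    - [[-30, 0, 110], [0, 0, 0], 0]
    - [[-70, 0, 150], [0, 0, 0], 0]
    - [[-108, 0, 150], [0, 0, 0], 0]
    - [[-108, 0, 150], [0, 0, 0], 0]
    - [[-108, 0, 150], [0, 0, 0], 0]
    - [[-108, 0, 150], [0, 0, 0], 0]

```text
time: 26.65
ee_pos: [0.4272, -0.1767, 0.2737]
ee_rot: [-0.0, 3.141, -0.0]
ft_force: [-0.6, -0.4, 0.0]
grip_width: 0.0847
grasp_force: 0.0
```

```bash
python3 plate.py -.176
```

```text
26.7 [ 0.4272 -0.1767  0.2735] [ 1.000e-03 -3.141e+00 -0.000e+00]
x: V/S
380:98/35 383:97/33 386:98/33 389:97/33 392:98/34 395:97/35 398:97/34 401:97/33 404:93/33 407:87/32 410:124/37 413:211/22 416:205/24 419:190/29 422:186/31 425:176/34 428:161/38 431:160/38 434:159/37 437:159/37 440:158/36 443:158/36 446:158/37 449:158/36 452:158/36 455:159/37 458:158/36 461:158/36 464:158/36 467:159/36 470:158/37 473:159/37 476:158/36 479:158/37 482:159/36 485:159/37 488:158/37 491:159/37 494:159/37 497:158/37 500:157/36 503:158/36 506:158/36 509:158/37 512:158/36 515:158/36 518:158/36 521:152/88 524:154/118 527:161/118 530:163/117 533:161/118 536:155/118 539:149/118 542:145/119 545:148/118 548:153/119
y: V/S -45:98/33 -43:96/34 -41:97/32 -39:97/33 -37:97/32 -35:98/33 -33:98/32 -31:98/35 -29:98/33 -27:99/33 -25:226/27 -23:253/7 -21:253/8 -19:253/7 -17:253/7 -15:253/7 -13:253/8 -11:249/12 -9:233/16 -7:219/21 -5:200/30 -3:167/37 -1:160/38 1:159/38 3:160/38 5:159/38 7:160/38 9:160/38 11:160/37 13:160/38 15:159/38 17:160/39 19:154/38 21:68/37 23:45/28 25:45/26 27:45/32 29:44/33 31:45/28 33:46/28 35:45/31 37:46/28 39:46/29 41:45/30 43:44/29
```

move_arm:
  targets:
    - [[-1, -2, -45], [0, 0, 0], 0]
    - [[-1, -2, -90], [0, 0, 0], 0]
    - [[-1, -2, -130], [0, 0, 0], 0]
    - [[-1, -2, -150], [0, 0, 0], 0]
    - [[-1, -2, -157], [0, 0, 0], 0]
    - [[-1, -2, -157], [0, 0, 0], 0]
    - [[-1, -2, -157], [0, 0, 0], 1]
    - [[-1, -2, -157], [0, 0, 0], 1]
    - [[-1, -2, -157], [0, 0, 0], 1]
    - [[-1, -2, -157], [0, 0, 0], 1]
    - [[-1, -2, -157], [0, 0, 0], 1]

```text
time: 27.8
ee_pos: [0.4258, -0.1786, 0.1179]
ee_rot: [-0.001, 3.14, -0.001]
ft_force: [-0.7, 3.2, 8.3]
grip_width: 0.0445
grasp_force: 62.2
```

move_arm:
  targets:
    - [[0, 0, 20], [0, 0, 0], 1]
    - [[0, 0, 50], [0, 0, 0], 1]
    - [[0, 0, 80], [0, 0, 0], 1]
    - [[0, 35, 90], [0, 0, 0], 1]
    - [[-2, 80, 90], [0, 0, 0], 1]
    - [[-4, 125, 90], [0, 0, 0], 1]
    - [[-6, 170, 90], [0, 0, 0], 1]
    - [[-8, 218, 90], [0, 0, 0], 1]
    - [[-10, 266, 90], [0, 0, 0], 1]
    - [[-11, 314, 80], [0, 0, 0], 1]
    - [[-11, 360, 60], [0, 0, 0], 1]
    - [[-11, 404, 40], [0, 0, 0], 1]

```text
time: 29.0
ee_pos: [0.4144, 0.2276, 0.1571]
ee_rot: [-0.001, 3.14, 0.001]
ft_force: [1.5, -0.5, -1.2]
grip_width: 0.0442
grasp_force: 61.9
```

move_arm:
  targets:
    - [[0, 0, 0], [0, 0, 0], 1]
    - [[0, 0, 0], [0, 0, 0], 1]

```text
time: 29.2
ee_pos: [0.4141, 0.2259, 0.1568]
ee_rot: [0.004, -3.141, 0.001]
ft_force: [0.3, 0.6, -1.3]
grip_width: 0.0442
grasp_force: 62.0
```

```bash
python3 held.py
```

```text
29.25 [0.4144 0.2252 0.1572] 0.04432236294326003
ref [131 130 135 133 131 129 129 129 130 130 184 214 227 226 226 226 226 226
 226 227 226 226 226 227 226 226 226 226 226 226 225 225 225 225 225 225
 225 224 225 225]
ref [118  37  39 127 137 121  29  31 227 227 227 226 226 227 227 226 226 227
 226 226 227 226 227 226 226 226 227 226 217  26  51 137 138  85  34  53]
now [ 68  69  69  67  69  70  70  69  67  71 101 131 132 134 133 134 132 134
 133 134 132 133 133 133 133 133 132 132 132 132 133 132 132 133 131 132
 132 131 131 130]
now [ 51  15  17  65  73  63  11  11 134 134 133 134 133 132 133 134 133 133
 134 134 133 133 133 134 134 133 134 133 121  11  26  72  73  40  14  27]
```

move_arm:
  targets:
    - [[0, 0, -30], [0, 0, 0], 1]
    - [[0, 0, -55], [0, 0, 0], 1]
    - [[0, 0, -67], [0, 0, 0], 1]
    - [[0, 0, -72], [0, 0, 0], 1]
    - [[0, 0, -74], [0, 0, 0], 1]
    - [[0, 0, -74], [0, 0, 0], 1]
    - [[0, 0, -74], [0, 0, 0], 1]

```text
time: 29.95
ee_pos: [0.4149, 0.2255, 0.0837]
ee_rot: [-0.0, 3.14, 0.001]
ft_force: [0.2, 0.7, -0.3]
grip_width: 0.0443
grasp_force: 61.9
```

move_arm:
  targets:
    - [[0, 0, 0], [0, 0, 0], 0]
    - [[0, 0, 0], [0, 0, 0], 0]
    - [[0, 0, 1], [0, 0, 0], 0]
    - [[0, 0, 1], [0, 0, 0], 0]
    - [[0, 0, 1], [0, 0, 0], 0]
    - [[0, 0, 30], [0, 0, 0], 0]
    - [[0, 0, 80], [0, 0, 0], 0]
    - [[0, 0, 120], [0, 0, 0], 0]
    - [[0, 0, 160], [0, 0, 0], 0]
    - [[0, 0, 190], [0, 0, 0], 0]
    - [[0, 0, 190], [0, 0, 0], 0]
    - [[0, 0, 190], [0, 0, 0], 0]

```text
time: 31.15
ee_pos: [0.4144, 0.2254, 0.2729]
ee_rot: [-0.0, 3.141, 0.0]
ft_force: [0.3, -0.8, 0.3]
grip_width: 0.0857
grasp_force: 0.0
```

```bash
python3 bays.py; python3 lanes.py top | tail -1
```

```text
31.2 [0.4141 0.2252 0.2721]
0.87 [131. 218.  61. 104.] [0.4538 0.0337] [0.441  0.0561]
4 51 52 50 49 49 50 51 53 50 49 48 49 50 49 49 52 54 52 49 50 49 49 50 51 50 49 47 45 45 78 137 144 123 78 80 83 82 83 84 85 87 89 91 92 93 89 89 92 90 88 87 93 94 86 42 0 2 4 5 5 5 5 6 5 6 6 6 6 6 6 6 6 6 6 6 6 6 6 6 6 6 6 6 6 6 6 6 7 7 7 7 7 7 7 7 8 8 8 8 8 7 7 7 7 7 7 5 5 11 62 110 102 96 95 94 94 94 95 98 101 104 108 110 114 119 116 102 52 37 48
```

move_arm:
  targets:
    - [[30, -50, 0], [0, 0, 0], 1]
    - [[60, -98, 0], [0, 0, 0], 1]
    - [[90, -146, 0], [0, 0, 0], 1]
    - [[120, -194, 0], [0, 0, 0], 1]
    - [[150, -242, 0], [0, 0, 0], 1]
    - [[180, -290, 0], [0, 0, 0], 1]
    - [[210, -330, 0], [0, 0, 0], 1]
    - [[210, -346, 0], [0, 0, 0], 1]
    - [[210, -346, -45], [0, 0, 0], 1]
    - [[210, -346, -90], [0, 0, 0], 1]
    - [[210, -346, -110], [0, 0, 0], 1]
    - [[210, -346, -110], [0, 0, 0], 1]

```text
time: 32.5
ee_pos: [0.6227, -0.1203, 0.1583]
ee_rot: [-0.0, -3.134, -0.003]
ft_force: [-1.0, -0.2, -0.5]
grip_width: 0.0002
grasp_force: 0.0
```

move_arm:
  targets:
    - [[0, 0, -20], [0, 0, 0], 1]
    - [[0, 0, -32], [0, 0, 0], 1]
    - [[0, 0, -36], [0, 0, 0], 1]
    - [[0, 0, -36], [0, 0, 0], 1]

```text
time: 32.9
ee_pos: [0.6245, -0.1205, 0.127]
ee_rot: [0.001, -3.141, -0.0]
ft_force: [1.0, -0.5, 0.4]
grip_width: -0.0
grasp_force: 0.0
```

move_arm:
  targets:
    - [[0, 0, -2], [0, 0, 0], 1]
    - [[-11, 0, -2], [0, 0, 0], 1]
    - [[-20, 0, -2], [0, 0, 0], 1]
    - [[-29, 0, -2], [0, 0, 0], 1]
    - [[-38, 0, -2], [0, 0, 0], 1]
    - [[-47, 0, -2], [0, 0, 0], 1]
    - [[-56, 0, -2], [0, 0, 0], 1]
    - [[-65, 0, -2], [0, 0, 0], 1]
    - [[-74, 0, -2], [0, 0, 0], 1]
    - [[-82, 0, -2], [0, 0, 0], 1]
    - [[-89, 0, -2], [0, 0, 0], 1]
    - [[-89, 0, -2], [0, 0, 0], 1]

```text
time: 34.1
ee_pos: [0.5346, -0.1205, 0.1248]
ee_rot: [0.0, -3.141, -0.0]
ft_force: [0.6, 0.1, -0.1]
grip_width: 0.0
grasp_force: 0.0
```

move_arm:
  targets:
    - [[7, 0, 20], [0, 0, 0], 1]
    - [[7, 0, 65], [0, 0, 0], 1]
    - [[-30, 0, 110], [0, 0, 0], 0]
    - [[-70, 0, 150], [0, 0, 0], 0]
    - [[-108, 0, 150], [0, 0, 0], 0]
    - [[-108, 0, 150], [0, 0, 0], 0]
    - [[-108, 0, 150], [0, 0, 0], 0]
    - [[-108, 0, 150], [0, 0, 0], 0]

```text
time: 34.9
ee_pos: [0.4282, -0.1207, 0.2748]
ee_rot: [-0.0, 3.141, -0.0]
ft_force: [0.6, -0.2, -0.4]
grip_width: 0.0848
grasp_force: 0.0
```

```bash
python3 plate.py -.120
```

```text
34.95 [ 0.4283 -0.1207  0.2745] [ 1.000e-03 -3.141e+00 -0.000e+00]
x: V/S
380:97/33 383:97/34 386:98/33 389:97/35 392:88/33 395:80/33 398:77/32 401:74/33 404:72/30 407:68/31 410:77/35 413:161/37 416:162/38 419:161/38 422:160/38 425:160/38 428:160/38 431:160/38 434:160/37 437:160/37 440:159/36 443:159/37 446:159/37 449:159/36 452:159/36 455:159/36 458:159/36 461:159/37 464:159/37 467:159/36 470:159/36 473:159/36 476:158/36 479:159/37 482:158/35 485:159/37 488:158/36 491:159/36 494:159/36 497:159/36 500:158/37 503:158/36 506:159/36 509:158/37 512:157/36 515:159/37 518:158/37 521:153/60 524:155/118 527:159/117 530:163/117 533:164/117 536:158/118 539:151/118 542:153/118 545:160/117 548:153/118
y: V/S -45:97/33 -43:97/33 -41:98/33 -39:97/33 -37:97/32 -35:98/33 -33:97/33 -31:97/31 -29:98/32 -27:104/35 -25:237/22 -23:253/7 -21:253/7 -19:253/7 -17:239/15 -15:212/22 -13:189/33 -11:163/37 -9:160/38 -7:160/38 -5:160/38 -3:161/38 -1:160/38 1:160/38 3:160/37 5:160/38 7:161/37 9:159/38 11:161/38 13:160/38 15:160/38 17:160/37 19:155/38 21:68/34 23:46/27 25:46/29 27:45/28 29:46/29 31:45/30 33:46/30 35:46/31 37:45/31 39:46/28 41:45/29 43:45/34
```

move_arm:
  targets:
    - [[-2, -2, -45], [0, 0, 0], 0]
    - [[-2, -2, -90], [0, 0, 0], 0]
    - [[-2, -2, -130], [0, 0, 0], 0]
    - [[-2, -2, -150], [0, 0, 0], 0]
    - [[-2, -2, -157], [0, 0, 0], 0]
    - [[-2, -2, -157], [0, 0, 0], 0]
    - [[-2, -2, -157], [0, 0, 0], 1]
    - [[-2, -2, -157], [0, 0, 0], 1]
    - [[-2, -2, -157], [0, 0, 0], 1]
    - [[-2, -2, -157], [0, 0, 0], 1]
    - [[-2, -2, -157], [0, 0, 0], 1]

```text
time: 36.05
ee_pos: [0.4258, -0.1225, 0.1188]
ee_rot: [-0.001, 3.14, -0.0]
ft_force: [-1.9, 3.6, 8.7]
grip_width: 0.0442
grasp_force: 62.4
```

move_arm:
  targets:
    - [[0, 0, 20], [0, 0, 0], 1]
    - [[0, 0, 50], [0, 0, 0], 1]
    - [[0, 0, 80], [0, 0, 0], 1]
    - [[0, 40, 90], [0, 0, 0], 1]
    - [[-2, 85, 90], [0, 0, 0], 1]
    - [[-4, 133, 90], [0, 0, 0], 1]
    - [[-6, 181, 90], [0, 0, 0], 1]
    - [[-8, 229, 90], [0, 0, 0], 1]
    - [[-10, 277, 90], [0, 0, 0], 1]
    - [[-12, 325, 90], [0, 0, 0], 1]
    - [[-12, 373, 80], [0, 0, 0], 1]
    - [[-12, 420, 60], [0, 0, 0], 1]

```text
time: 37.25
ee_pos: [0.4137, 0.299, 0.1796]
ee_rot: [-0.001, 3.138, 0.003]
ft_force: [1.3, 0.4, -0.5]
grip_width: 0.0442
grasp_force: 62.0
```

move_arm:
  targets:
    - [[0, 25, -20], [0, 0, 0], 1]
    - [[0, 25, -20], [0, 0, 0], 1]
    - [[0, 25, -20], [0, 0, 0], 1]

```text
time: 37.55
ee_pos: [0.4132, 0.3214, 0.1584]
ee_rot: [0.002, -3.141, 0.001]
ft_force: [0.2, -0.0, 0.1]
grip_width: 0.0439
grasp_force: 61.9
```

```bash
python3 held.py
```

```text
37.6 [0.4136 0.3209 0.1589] 0.04453847658157997
ref [131 130 135 133 131 129 129 129 130 130 184 214 227 226 226 226 226 226
 226 227 226 226 226 227 226 226 226 226 226 226 225 225 225 225 225 225
 225 224 225 225]
ref [118  37  39 127 137 121  29  31 227 227 227 226 226 227 227 226 226 227
 226 226 227 226 227 226 226 226 227 226 217  26  51 137 138  85  34  53]
now [ 86  87  84  85  85  84  87  87  85  84 124 153 162 162 162 162 162 162
 161 161 162 162 161 162 162 161 161 160 161 161 161 160 161 161 160 159
 160 160 160 159]
now [ 66  22  24  80  88  78  17  13 162 161 161 162 161 161 162 162 162 161
 161 162 162 161 163 161 161 161 161 162 123  15  32  90  89  50  19  24]
```

After placing, I move the arm toward the robot and left so that the final top picture is clear.

move_arm:
  targets:
    - [[1, 1, -30], [0, 0, 0], 1]
    - [[1, 1, -55], [0, 0, 0], 1]
    - [[1, 1, -68], [0, 0, 0], 1]
    - [[1, 1, -73], [0, 0, 0], 1]
    - [[1, 1, -75], [0, 0, 0], 1]
    - [[1, 1, -75], [0, 0, 0], 1]
    - [[1, 1, -75], [0, 0, 0], 1]

```text
time: 38.3
ee_pos: [0.4149, 0.3226, 0.0842]
ee_rot: [-0.0, 3.14, 0.001]
ft_force: [-0.1, -0.3, -0.4]
grip_width: 0.0441
grasp_force: 61.9
```

move_arm:
  targets:
    - [[0, 0, 0], [0, 0, 0], 0]
    - [[0, 0, 0], [0, 0, 0], 0]
    - [[0, 0, 1], [0, 0, 0], 0]
    - [[0, 0, 1], [0, 0, 0], 0]
    - [[0, 0, 1], [0, 0, 0], 0]
    - [[0, 0, 30], [0, 0, 0], 0]
    - [[0, 0, 80], [0, 0, 0], 0]
    - [[0, 0, 120], [0, 0, 0], 0]
    - [[0, 0, 160], [0, 0, 0], 0]
    - [[0, 0, 200], [0, 0, 0], 0]
    - [[-30, -40, 230], [0, 0, 0], 0]
    - [[-60, -80, 240], [0, 0, 0], 0]

```text
time: 39.5
ee_pos: [0.3596, 0.2491, 0.3231]
ee_rot: [-0.002, 3.139, 0.002]
ft_force: [-0.2, -0.3, -0.2]
grip_width: 0.0858
grasp_force: 0.0
```

move_arm:
  targets:
    - [[0, -45, 0], [0, 0, 0], 0]
    - [[0, -65, 0], [0, 0, 0], 0]
    - [[0, -65, 0], [0, 0, 0], 0]
    - [[0, -65, 0], [0, 0, 0], 0]

```text
time: 39.9
ee_pos: [0.3598, 0.1843, 0.3213]
ee_rot: [0.001, 3.141, 0.0]
ft_force: [-0.2, 0.6, 0.9]
grip_width: 0.0854
grasp_force: 0.0
```

Run:
```python
from h import *
cT,im=snap('wrist','w20.png'); s=status.observe(); print(s['time'],s['ee_pos'])
for y in (.034,.130,.226,.322): print(w2pix(cT,(.457,y,.02)))
```

```text
39.95 [0.35982149 0.18472533 0.32122375]
[193.95765914 250.95588694]
[273.97381414 250.9775064 ]
[354.5009756  250.79771036]
[434.57110717 250.41902442]
```

View pics/w20.png

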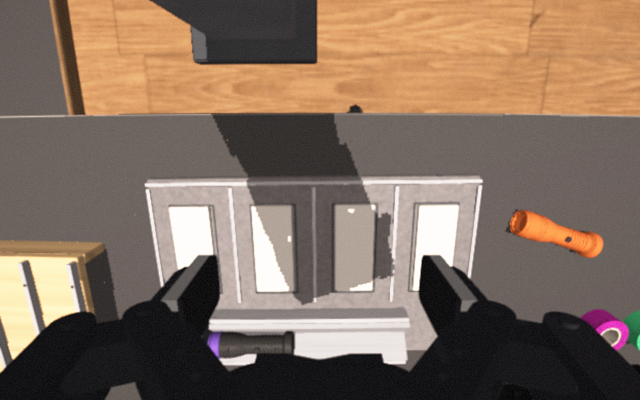

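All four plates lie inside their bay outlines at columns 192, 273, 355 and 436 (rows 205–292), and the torch is still against the stop, at lower left of the groove. I hand in.

```bash
python3 -c "
from workcell import workorder; print(workorder.job_done())"
```

```text
the job is handed in; nothing more can be done
None
```

I pushed the torch along its groove until it pressed on the end stop and laid all four streak plates in bays 1 to 4, then handed the job in at about 40 s. The final wrist picture shows each plate inside its outline, but the judge returned no verdict.

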